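# Snap the clip lid onto the sugar caddy

## Robot

A 6-joint arm with a two-finger parallel gripper is mounted at the origin on the work surface. World frame = base frame: x ahead of the robot, y to its left, z up, the work surface at z = 0. Lengths are in m, angles in rad, forces in N, time in s.
With the tool pointing down it reaches from about 0.375 to 0.9 m from the base axis. Payload 3.1 kg.
Tool frame: the origin (TCP) lies between the finger pads; the fingertips stand manip.finger_overhang ahead of it and the grasp point (between the pads) lies 5 mm behind it (manip.finger_overhang is the distance from the TCP to the fingertips, in m); z points along the fingers, y is the line along which they close (so a half turn about z gives the same grasp; the last joint's range is limited). The gripper opens to 85 mm and grips with 20 to 120 N. Pads are 22 mm wide; open, the fingers measure 114 mm over their backs; the gripper's body (76 mm by 85 mm) begins 54 mm behind the grasp point. The pads swing forward as they close: fully open they stand 13 mm farther back than shut.
Start: joints at [-1.357, 0.527, 1.433, -0, 1.181, -0.178], TCP at [0.239, -0.578, 0.245] pointing down, gripper open.
Joint ranges: [-3.08, 3.08], [-0.75, 2.2], [0.22, 2.44], [-1.43, 4.57], [0, 2.65], [-2.85, 2.85]. Speed limits (rad/s): [2.79, 2.79, 3.14, 3.14, 3.14, 3.14].

## Interface

Orientations are given as a unit quaternion [x, y, z, w].
In Python, from station import manip gives the robot as it stands.
- The arm moves only by the tool drive_tool, never from a script. Its argument "plan" is a list of rows, each a list of 7 numbers: the shift along the tool's x, y, z in m, then the turn, a rotation vector about the tool's x, y, z in degrees, then the opening, from -1 (shut) to 1 (fully open). In form: [[x, y, z, wx, wy, wz, gripper], ...]. A call has 1 to 10 rows; each row shifts and turns the commanded pose from where the row before left it, along the tool's axes as they then stand; what a row does not reach is not made up. A row lasts 1/10 s, in which the tool goes at most 50 mm and 8.59 degrees, less where a joint would pass 70% of its speed; a pose out of reach is approached as far as the arm can. A call is refused whole if a number of a shift passes 0.05 or a number of a turn 8.59, either way. A call with a gripper value outside its range is refused whole. The fingers move at their own pace and stop on an object; "newtons" is the grip in N (left out, the last holds). Time passes only in rows, so rows that do not move let the fingers close. It gives the time, the measured TCP pose, the force, the opening and the grip force at its end, in the units of the state.
- manip.sense(): the state, without advancing time (a new reading comes with each control period).
- manip.snapshot(name): name is "side" or "top" or "wrist"; returns a dict with "image" (400x640x3 uint8, red, green, blue), "z_map" (400x640 float32, m along the optical axis (not along the pixel's ray), 0 where there is no reading), "fov_y" (degrees; the focal length in pixels is half the picture's height over the tangent of half this angle, whatever the lens; pixels are square), "cx", "cy" (the principal point, pixels), "k1" (the pictures are not rectified: a ray, as slopes to the right and down, at radius r is drawn at 1 + k1 r^2 times it, then the intrinsics apply), "extrinsics" (4x4, takes a point from camera to world coordinates); the wrist camera has in their place "mount" (4x4, takes a point from camera to tool coordinates, whose origin is the TCP and whose axes are the flange's). Camera axes: x right, y up, looking along -z (the intrinsics and any distortion apply to the point x, -y, -z); pixel columns grow to the right and rows downward; lengths in m; the calibration is good to about 2 mm. A picture is of the moment at which its call begins: read the wrist's pose just before it.
- manip.sign_off(): hands the job in; it is judged then, once.
The state is a dict: "t": time; "q": joint angles; "qd": joint speeds; "tau": joint torques, N m; "tcp_pos": TCP position; "tool_rot": TCP orientation; "force": force on the tool from outside, world axes, zero at the start; "ft_torque": the same for the moment, N m; "finger_gap": opening from 0.0 (shut) to 1.0 (fully open); "gripper_force": force on a finger pad.
Only numpy, scipy, OpenCV 4.12 (cv2) and the standard library are available. Lean on these libraries where they do the work, as an engineer would, in place of code of your own. Each camera call takes 0.05 s, during which the arm holds its last target. There are 200 camera calls.

## Task

Close the sugar caddy: take its lid by the wooden bar handle, set it squarely on the caddy and press it straight down until both clip arms have snapped under the rim and it lies flush, then let go. The caddy is thin china on soft feet, so press gently, only as hard as the clips need (never above 25 N), and do not disturb the teapot, saucer, cup or jug.

Things in the scene. Friction and masses are not known exactly. Their poses are not given: they have to be found in the camera images.
- lid: loose wooden lid, 115 mm (its x) by 82 mm (its y), plate 8 mm thick, about 0.2 kg; origin = centre of the plate's underside, z up. On top a bar handle, 50 mm along x, 14 mm wide, from 8 to 38 mm above the origin. Under it a locating block 80 by 61 by 5 mm deep and, at each x end, a hanging clip arm. It starts level, standing on its clip arms on the table. Either way round is the same
- caddy_rim (a point): centre of the caddy's mouth at the height of its flat rim top, 90 to 118 mm above the table; x along the long side, z up. Mouth 89 by 68 mm. At both x ends the rim flares, from 51.5 mm from here at the top to 54.5 mm at its lower edge 6 to 7 mm below: the clips go over these two ends, lid x along caddy x (either way round). Closed, the lid's origin is at this point or up to 1 mm above it
- tooth_a (a point): tip of the inward tooth of the sprung steel clip arm (24 mm wide, reaching 22.2 mm below the lid's origin) at the lid's +x end; at rest 51 mm from the lid's centre, 8.9 mm below its origin. The tooth's sloped lead-in meets the rim when the lid's origin is about 11 mm above the rim top; pressing spreads the arms
- tooth_b (a point): the same at the lid's -x end. Tips 102 mm apart at rest or clipped, 109 mm when spread. The push needed rises as the arms spread, to about 7 to 15 N for both together depending on friction, and falls away when they pass the rim's lower edge and snap under it; then the plate meets the rim and the force rises steeply
- teapot: bystander: white china teapot; 144 mm across, 148 mm high, with spout and handle; origin at the centre of its underside
- saucer: bystander: white china saucer; 144 mm across, 12 mm high, under the cup; origin at the centre of its underside
- teacup: bystander: white china teacup; 80 mm across, 58 mm high, with a handle; origin at the centre of its underside
- milk_jug: bystander: white china milk jug; 68 mm across, 85 mm high, with a handle; origin at the centre of its underside
- caddy: open white china sugar caddy, 97 (x) by 76 (y) by 70 mm high, walls 4 mm; origin at the centre of its underside, 70 mm below point caddy_rim. It stands on soft rubber feet on a fixed wooden foot plate (124 by 100 mm): it cannot slide or turn, but under a push of a few N it settles by an amount that differs each time (2 to 18 mm) before it stands firm, still giving a little
Mind the look-alikes: they are no part of the job. There is more than one size of the lid; the one meant has the size given above.

How it is judged:
By the outcome, as a careful person would: the job done as asked, in the order asked, and still so for the second after the job is handed in, with the robot touching nothing.
It also fails if it takes over 69 s, if anything falls off the work surface, if the arm or the gripper's body presses on something with over 40 N, if the wrist force passes 120 N, or if a joint passes its speed limit or range.

## Working session

There is one attempt and no reset: what is moved stays moved. The work goes in short steps, Python scripts to look and compute and a tool call to move; the robot and the scene stay as the last step left them, time stands still between calls to the robot, and variables do not carry over. Pictures are saved under pics/ and viewed, at most 10 in all, crops included, and the job is handed in when it is done.

Besides the shell and the picture viewer there is one more tool, called after "Call:" by a JSON object that holds its "name" and its "arguments", one argument or row to a line. drive_tool: Moves the arm, as the interface text tells. Its arguments: {"type":"object","properties":{"plan":{"type":"array"},"newtons":{"type":"number"}},"required":["plan"]}

```bash
ls; mkdir -p pics
cat > h.py <<'E'
import numpy as np, cv2
from station import manip
def snap(n):
    s=manip.sense(); d=manip.snapshot(n)
    if 'extrinsics' in d: T=np.array(d['extrinsics'])
    else:
        from scipy.spatial.transform import Rotation as R
        W=np.eye(4);W[:3,:3]=R.from_quat(s['tool_rot']).as_matrix();W[:3,3]=s['tcp_pos'];T=W@np.array(d['mount'])
    d['T']=T; d['f']=200/np.tan(np.radians(d['fov_y'])/2); return d
def rays(d,uv):
    K=np.array([[d['f'],0,d['cx']],[0,d['f'],d['cy']],[0,0,1.]])
    p=cv2.undistortPoints(np.float64(uv).reshape(-1,1,2),K,np.array([d['k1'],0,0,0.]))[:,0]
    return np.c_[p[:,0],-p[:,1],-np.ones(len(p))]@d['T'][:3,:3].T
def plane(d,uv,z):
    r=rays(d,uv);o=d['T'][:3,3];return o+r*((z-o[2])/r[:,2])[:,None]
def cloud(d):
    v,u=np.mgrid[:400,:640];r=rays(d,np.c_[u.ravel(),v.ravel()])
    return (d['T'][:3,3]+r*d['z_map'].ravel()[:,None]).reshape(400,640,3)
def save(d,n,crop=None,k=1):
    im=d['image'][...,::-1]
    if crop: im=im[crop[1]:crop[3],crop[0]:crop[2]]
    cv2.imwrite('pics/'+n,cv2.resize(im,None,fx=k,fy=k,interpolation=cv2.INTER_CUBIC))
E
python3 - <<'E'
from h import *
s=manip.sense();print(s,manip.finger_overhang)
for n in('top','side'):
    d=snap(n);save(d,n+'.png');print(n,d['f'],d['k1'],d['T'].round(3).tolist(),(d['z_map']>0).mean())
    np.savez(n+'.npz',**{k:d[k] for k in d})
E
```

```text
pics
{'t': 0.0, 'q': array([-1.35746688e+00,  5.28441131e-01,  1.43389248e+00,  2.87724014e-05,
        1.18139000e+00, -1.78516340e-01]), 'qd': array([ 0.00116096,  0.00017866, -0.00166154, -0.0009614 , -0.00074429,
       -0.00075613]), 'tau': array([-1.45212904e-03, -4.42357314e+01, -1.78023434e+01, -4.64202676e-04,
        8.43291578e-03, -3.95292503e-06]), 'tcp_pos': array([ 0.23856374, -0.57694682,  0.24435208]), 'tool_rot': array([ 9.80868935e-01,  1.94666374e-01, -5.24408425e-06, -1.06555102e-03]), 'force': array([0.39748632, 0.23413536, 0.83560867]), 'ft_torque': array([-0.02845424, -0.02101154, -0.02855458]), 'gripper_force': 0.0, 'finger_gap': 0.9993328578998417} 0.014
top 361.19802444915047 -0.032065383081341325 [[0.007, 0.99, -0.143, 0.46], [-1.0, 0.005, -0.015, -0.013], [-0.014, 0.143, 0.99, 0.992], [0.0, 0.0, 0.0, 1.0]] 0.9959765625
side 373.3591224054846 -0.0003429430951166959 [[-0.988, 0.112, -0.106, 0.484], [-0.152, -0.61, 0.778, 0.849], [0.023, 0.785, 0.619, 0.786], [0.0, 0.0, 0.0, 1.0]] 0.9956953125
```

View pics/top.png

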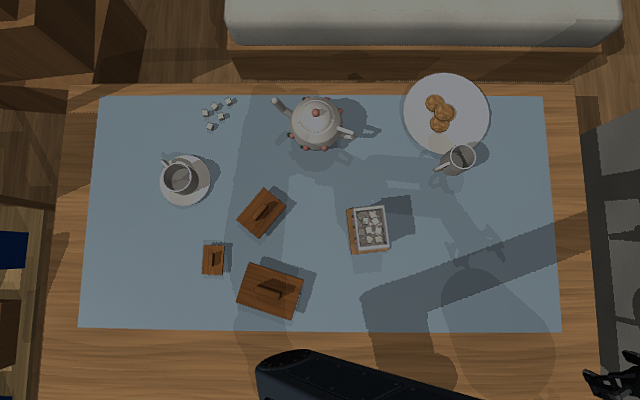

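View pics/side.png

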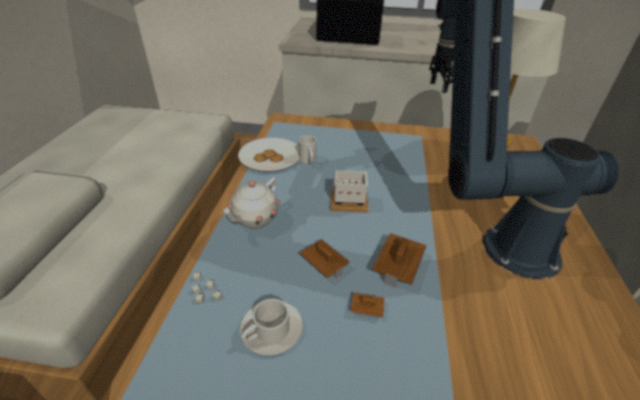

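The top view shows three wooden lids, at (262,212), (213,259) and (270,290), and the caddy at (369,229). I'll measure the lid sizes next.

```bash
cat > m.py <<'E'
from h import *
def load(n):
    z=np.load(n+'.npz');return {k:z[k] if z[k].ndim else float(z[k]) for k in z}
d=load('top');P=cloud(d);im=d['image'].astype(int)
hsv=cv2.cvtColor(d['image'],cv2.COLOR_RGB2HSV)
wood=((hsv[...,0]<20)&(hsv[...,1]>110)).astype(np.uint8)
box=np.zeros_like(wood);box[170:330,180:420]=1
n,L,st,c=cv2.connectedComponentsWithStats(wood*box)
for i in range(1,n):
    if st[i,4]<150: continue
    p=P[L==i]
    hz=np.median(p[:,2]); m=(L==i)
    print(st[i],c[i].round(1),'z pct',np.percentile(p[:,2],[2,25,50,75,98]).round(4))
    q=p[(abs(p[:,2]-hz)<.006)]
    r=cv2.minAreaRect(np.float32(q[:,:2]*1000));print('  plate',r)
    h=p[p[:,2]>hz+.012]
    if len(h)>5: print('  handle',len(h),h[:,2].max().round(4),cv2.minAreaRect(np.float32(h[:,:2]*1000)))
# caddy
m=(P[...,2]>.08)&(P[...,2]<.13)&box.astype(bool);m[:,:330]=0
p=P[m];print('caddy',len(p),np.percentile(p[:,2],[5,50,95,99]))
v,u=np.nonzero(m);print(u.min(),u.max(),v.min(),v.max())
zt=np.percentile(p[:,2],90);q=p[abs(p[:,2]-zt)<.004];print(len(q),q[:,2].mean(),cv2.minAreaRect(np.float32(q[:,:2]*1000)))
save(d,'lids.png',(190,170,420,330),3)
E
python3 m.py
```

```text
[ 237  188   49   50 1254] [260.9 212.6] z pct [0.0279 0.0302 0.0315 0.0328 0.0626]
  plate ((562.8139038085938, 152.3072509765625), (81.0321273803711, 113.22220611572266), 50.91045379638672)
  handle 125 0.9915 ((503.957763671875, 80.05857849121094), (199.56411743164062, 49.35413360595703), 50.99378204345703)
[346 209  42  45 275] [354.7 234.9] z pct [0.0115 0.0158 0.0172 0.0183 0.021 ]
  plate ((520.322509765625, -130.7572479248047), (120.47724914550781, 96.60775756835938), 6.633612155914307)
[202 245  22  30 587] [212.7 259.5] z pct [0.0182 0.0207 0.022  0.0236 0.0426]
  plate ((437.0962829589844, 279.9449157714844), (54.862648010253906, 75.82671356201172), 87.84952545166016)
  handle 55 0.9915 ((440.25390625, 136.4699249267578), (31.225507736206055, 300.0270690917969), 1.707794427871704)
[ 236  263   67   57 2439] [269.2 290.7] z pct [0.0374 0.0399 0.0411 0.0425 0.0814]
  plate ((359.56182861328125, 123.8250961303711), (150.95101928710938, 107.1492691040039), 72.81880950927734)
  handle 249 0.9915 ((391.0929870605469, 60.65230178833008), (55.410057067871094, 194.44947814941406), 27.320438385009766)
caddy 541 [0.08044327 0.10095147 0.10431876 0.10542542]
353 389 204 251
329 0.10237656077694568 ((520.1543579101562, -132.9864501953125), (106.5461654663086, 76.64751434326172), 6.67149019241333)
```

View pics/lids.png

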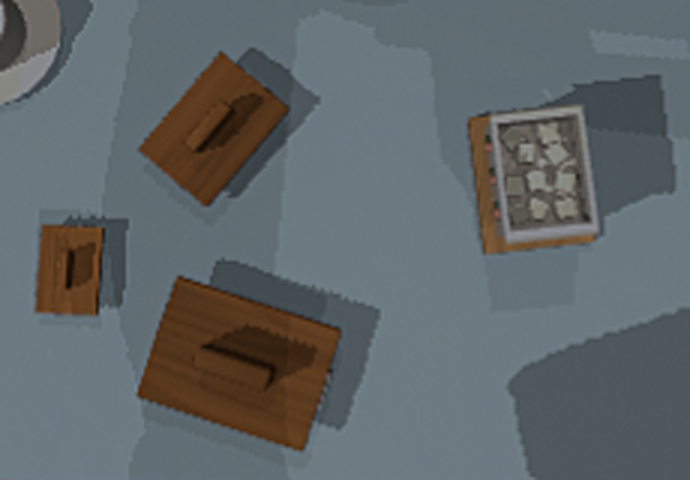

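The lids are (262,212), measuring 113×81 mm; (213,259), measuring 76×55 mm; and (270,290), measuring 151×107 mm. Only (262,212) fits 115×82, and the crop confirms it, with its handle along the long side. I'll pass over the caddy first so the wrist camera can see it.

Call:
{"name": "drive_tool", "arguments": {
  "plan": [
    [0.036,-0.0255,-0.005,0,0,0,1],
    [0.036,-0.0255,-0.005,0,0,0,1],
    [0.036,-0.0255,-0.005,0,0,0,1],
    [0.036,-0.0255,-0.005,0,0,0,1],
    [0.036,-0.0255,-0.005,0,0,0,1],
    [0.036,-0.0255,-0.005,0,0,0,1],
    [0.036,-0.0255,-0.005,0,0,0,1],
    [0.036,-0.0255,-0.005,0,0,0,1],
    [0.036,-0.0255,-0.005,0,0,0,1],
    [0.036,-0.0255,-0.005,0,0,0,1]
  ],
  "newtons": 60
}}

```text
t: 1.1
tcp_pos: [0.4745, -0.2027, 0.2952]
tool_rot: [0.981, 0.195, -0.0, -0.0]
force: [-0.1, -1.0, -0.2]
finger_gap: 1.002
gripper_force: 0.0
```

Call:
{"name": "drive_tool", "arguments": {
  "plan": [
    [0.036,-0.0255,-0.005,0,0,-8.5,1],
    [0,0,0,0,0,-8.5,1],
    [0,0,0,0,0,-8.5,1],
    [0,0,0,0,0,-8.5,1],
    [0,0,0,0,0,-8.5,1],
    [0,0,0,0,0,-8.5,1],
    [0,0,0,0,0,-8.5,1],
    [0,0,0,0,0,-8.5,1],
    [0,0,0,0,0,0,1],
    [0,0,0,0,0,0,1]
  ]
}}

```text
t: 2.1
tcp_pos: [0.4974, -0.167, 0.3001]
tool_rot: [0.705, 0.709, -0.0, -0.0]
force: [-0.4, 0.9, 0.4]
finger_gap: 1.0
gripper_force: 0.0
```

```bash
cat >> h.py <<'E'
def yaw():
    from scipy.spatial.transform import Rotation as R
    M=R.from_quat(manip.sense()['tool_rot']).as_matrix();return np.degrees(np.arctan2(M[1,0],M[0,0])),M
def to(x,y,z,yw=None):
    s=manip.sense();a,M=yaw();dd=M.T@(np.array([x,y,z])-s['tcp_pos'])
    print('t',round(s['t'],2),'tcp',s['tcp_pos'].round(4),'yaw',a.round(2),'tilt',M[:,2].round(4),'shift tool',dd.round(4),'wz',None if yw is None else round(-((yw-a+180)%360-180),2))
E
python3 - <<'E'
from h import *
to(.563,.152,.3,140.9)
d=snap('wrist');print(d['mount'].round(3).tolist());save(d,'w1.png')
np.savez('w1.npz',**d)
E
```

```text
t 2.1 tcp [ 0.4974 -0.167   0.3001] yaw 90.27 tilt [-6.e-04  4.e-04 -1.e+00] shift tool [3.187e-01 6.710e-02 1.000e-04] wz -50.63
[[-0.001, 0.963, 0.268, 0.068], [1.0, 0.0, 0.0, 0.0], [0.0, 0.268, -0.963, -0.13], [0.0, 0.0, 0.0, 1.0]]
```

View pics/w1.png

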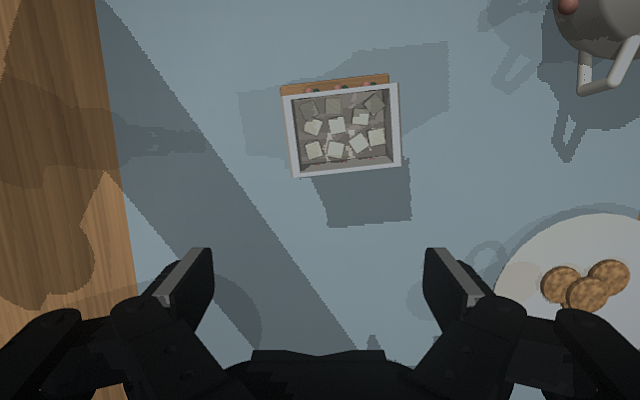

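The wrist view shows the caddy at about (344,130), with its rim spanning roughly (285..402, 83..178). I'll measure the rim from this.

```bash
cat > c.py <<'E'
from h import *
def caddy(f,zr=None):
    z=np.load(f);d={k:z[k] if z[k].ndim else float(z[k]) for k in z}
    P=cloud(d);xy=np.hypot(P[...,0]-.52,P[...,1]+.133)<.085
    m=xy&(P[...,2]>.085);hist=P[m][:,2];print(np.percentile(hist,[5,25,50,75,95]).round(4))
    z0=np.median(hist);q=P[xy&(abs(P[...,2]-z0)<.0035)]
    print('rim z',q[:,2].mean(),len(q),'outer',cv2.minAreaRect(np.float32(q[:,:2]*1000)))
    m=(xy&(P[...,2]>z0-.004)).astype(np.uint8)
    cs,hi=cv2.findContours(m,cv2.RETR_CCOMP,cv2.CHAIN_APPROX_NONE)
    for i,c in enumerate(cs):
        if cv2.contourArea(c)<400: continue
        g=plane(d,c[:,0,:],z0)
        print('outer' if hi[0,i,3]<0 else 'mouth',cv2.minAreaRect(np.float32(g[:,:2]*1000)))
E
python3 - <<'E'
from c import *
caddy('w1.npz');caddy('top.npz');caddy('side.npz')
E
```

```text
[0.1028 0.3473 0.3615 0.3708 0.3803]
rim z 0.36216153294764974 5089 outer ((504.3940734863281, -158.7588653564453), (22.969341278076172, 133.28395080566406), 87.60575103759766)
outer ((566.4635620117188, -159.46116638183594), (12.986056327819824, 26.076210021972656), 36.97900390625)
outer ((497.4932861328125, -158.32101440429688), (90.70960235595703, 22.346548080444336), 0.28915560245513916)
[0.0899 0.0994 0.1016 0.103  0.1045]
rim z 0.1019763545221899 350 outer ((520.349609375, -132.96360778808594), (107.92253875732422, 76.64751434326172), 6.671489715576172)
outer ((520.2648315429688, -132.7334747314453), (107.61962127685547, 76.70573425292969), 7.002957820892334)
mouth ((521.1183471679688, -132.78782653808594), (95.15365600585938, 72.48020935058594), 6.675919055938721)
[0.0864 0.0916 0.0971 0.1011 0.1033]
rim z 0.09748511258261654 138 outer ((519.3218994140625, -130.33883666992188), (107.7824935913086, 79.03585052490234), 6.938652992248535)
outer ((519.3193969726562, -132.09768676757812), (108.04069519042969, 89.1810302734375), 7.091275215148926)
```

Call:
{"name": "drive_tool", "arguments": {
  "plan": [
    [0.037,0.0,0.005,0,0,0,1],
    [0.037,0.0,0.005,0,0,0,1],
    [0.037,0.0,0.005,0,0,0,1],
    [0.037,0.0,0.005,0,0,0,1],
    [0.037,0.0,0.005,0,0,-8.44,1],
    [0,0,0,0,0,-8.44,1],
    [0,0,0,0,0,-8.44,1],
    [0,0,0,0,0,-8.44,1],
    [0,0,0,0,0,-8.44,1],
    [0,0,0,0,0,-8.44,1]
  ]
}}

```text
t: 3.15
tcp_pos: [0.4961, 0.018, 0.2753]
tool_rot: [0.331, 0.944, -0.0, -0.0]
force: [0.1, -0.1, -0.0]
finger_gap: 1.006
gripper_force: 0.0
```

```bash
sed -i 's/m=xy&(P\[...,2\]>.085)/xy\&=P[...,2]<.125;m=xy\&(P[...,2]>.085)/' c.py
python3 - <<'E'
from c import *
caddy('w1.npz');to(.633,.095,.26,140.9)
E
```

```text
[0.0895 0.1001 0.1021 0.1028 0.1037]
rim z 0.10225617196802943 2514 outer ((520.5075073242188, -131.66796875), (107.80619049072266, 76.246337890625), 6.705375671386719)
outer ((520.1715698242188, -131.64137268066406), (106.9773178100586, 76.11650085449219), 6.704596042633057)
mouth ((520.2952880859375, -131.25404357910156), (90.02911376953125, 69.0831298828125), 6.671189785003662)
t 3.15 tcp [0.4961 0.018  0.2753] yaw 141.33 tilt [-1.e-04  0.e+00 -1.e+00] shift tool [-0.0588  0.1457  0.0153] wz 0.43
```

Call:
{"name": "drive_tool", "arguments": {
  "plan": [
    [-0.015,0.0364,0.004,0,0,0.4,1],
    [-0.015,0.0364,0.004,0,0,0,1],
    [-0.015,0.0364,0.004,0,0,0,1],
    [-0.015,0.0364,0.004,0,0,0,1],
    [0,0,0,0,0,0,1],
    [0,0,0,0,0,0,1]
  ]
}}

```text
t: 3.75
tcp_pos: [0.6344, 0.093, 0.2583]
tool_rot: [0.337, 0.942, -0.0, -0.001]
force: [-0.8, -0.0, -1.3]
finger_gap: 0.998
gripper_force: 0.0
```

```bash
cat > l.py <<'E'
from h import *
def lid(n):
    d=snap('wrist');save(d,n+'.png');np.savez(n+'.npz',**d)
    P=cloud(d);hsv=cv2.cvtColor(d['image'],cv2.COLOR_RGB2HSV)
    w=(hsv[...,0]<20)&(hsv[...,1]>110)&(np.hypot(P[...,0]-.563,P[...,1]-.152)<.085)&(P[...,2]<.1)
    z0=np.median(P[w][:,2])
    pl=P[w&(abs(P[...,2]-z0)<.004)];print('plate z',z0,cv2.minAreaRect(np.float32(pl[:,:2]*1000)))
    hm=(w&(P[...,2]>z0+.015));h=P[hm];zt=np.percentile(h[:,2],90)
    t=P[w&(abs(P[...,2]-zt)<.004)];print('handle top',zt,len(t),cv2.minAreaRect(np.float32(t[:,:2]*1000)))
    c=max(cv2.findContours(w.astype(np.uint8),0,1)[0],key=cv2.contourArea);print('px',c[:,0].min(0),c[:,0].max(0))
E
python3 - <<'E'
from l import *
lid('w2');to(.563,.152,.1,140.9)
E
```

```text
plate z 0.03145423672278752 ((561.859130859375, 153.87722778320312), (80.75199890136719, 113.72360229492188), 50.702049255371094)
handle top 0.062184084765219874 929 ((562.4443969726562, 153.8355255126953), (13.482165336608887, 49.150909423828125), 50.769874572753906)
px [276   1] [362 126]
t 3.8 tcp [0.6337 0.0926 0.2587] yaw 140.65 tilt [-2.2e-03 -2.0e-04 -1.0e+00] shift tool [0.092  0.0013 0.1588] wz -0.25
```

View pics/w2.png

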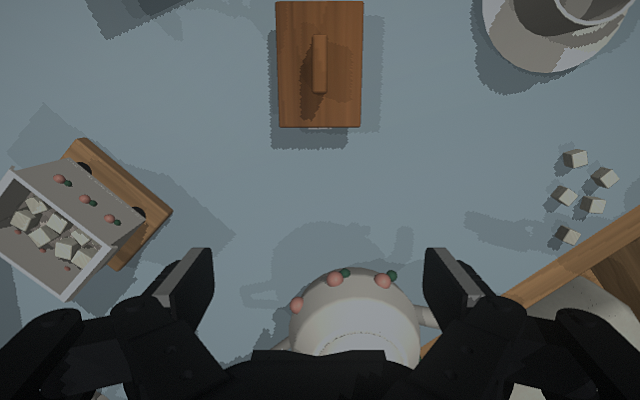

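The wrist view shows the 113×81 lid at (319,64) with its bar handle at (319,63). The other items visible are clear. I'll move above the handle.

Call:
{"name": "drive_tool", "arguments": {
  "plan": [
    [0.0235,0.0005,0.03,0,0,-0.1,1],
    [0.0235,0.0005,0.03,0,0,0,1],
    [0.0235,0.0005,0.03,0,0,0,1],
    [0.0235,0.0005,0.03,0,0,0,1],
    [0,0,0.02,0,0,0,0.5],
    [0,0,0,0,0,0,0.5],
    [0,0,0,0,0,0,0.5]
  ]
}}

```text
t: 4.5
tcp_pos: [0.5632, 0.1531, 0.1202]
tool_rot: [0.336, 0.942, 0.0, 0.0]
force: [0.7, 0.2, 0.5]
finger_gap: 0.749
gripper_force: 0.0
```

Run:
```python
from h import *
to(.5624,.1538,.048,140.75)
```

```text
t 4.5 tcp [0.5632 0.1531 0.1202] yaw 140.73 tilt [ 6.e-04 -1.e-04 -1.e+00] shift tool [0.0011 0.     0.0722] wz -0.02
```

Call:
{"name": "drive_tool", "arguments": {
  "plan": [
    [0.001,0,0.02,0,0,0,0.2],
    [0,0,0.02,0,0,0,0.2],
    [0,0,0.018,0,0,0,0.2],
    [0,0,0.008,0,0,0,0.2],
    [0,0,0.006,0,0,0,0.2],
    [0,0,0,0,0,0,0],
    [0,0,0,0,0,0,-0.3],
    [0,0,0,0,0,0,-0.7],
    [0,0,0,0,0,0,-1],
    [0,0,0,0,0,0,-1]
  ],
  "newtons": 60
}}

```text
t: 5.5
tcp_pos: [0.563, 0.1545, 0.0482]
tool_rot: [0.336, 0.942, 0.0, 0.001]
force: [-0.5, -0.6, 5.0]
finger_gap: 0.152
gripper_force: 61.4
```

Call:
{"name": "drive_tool", "arguments": {
  "plan": [
    [0,0,0,0,0,0,-1],
    [0,0,0,0,0,0,-1],
    [0,0,0,0,0,0,-1],
    [0,0,0,0,0,0,-1]
  ]
}}

```text
t: 5.9
tcp_pos: [0.5629, 0.1544, 0.0481]
tool_rot: [0.336, 0.942, 0.0, 0.001]
force: [-0.2, -0.3, 5.8]
finger_gap: 0.15
gripper_force: 61.6
```

Call:
{"name": "drive_tool", "arguments": {
  "plan": [
    [0,0,-0.005,0,0,0,-1],
    [0,0,-0.01,0,0,0,-1],
    [0,0,-0.03,0,0,0,-1],
    [0,0,-0.03,0,0,0,-1],
    [0,0,-0.03,0,0,0,-1],
    [0,0,-0.03,0,0,0,-1],
    [0,0,-0.02,0,0,0,-1],
    [0,0,0,0,0,0,-1]
  ]
}}

```text
t: 6.7
tcp_pos: [0.5641, 0.1546, 0.2057]
tool_rot: [0.335, 0.942, 0.001, 0.003]
force: [0.6, 0.8, -1.4]
finger_gap: 0.151
gripper_force: 60.8
```

Run:
```python
from h import *
print(manip.sense()['force'],manip.sense()['finger_gap'])
to(.5203,-.1316,.2,186.7)
```

```text
[ 0.56622866  0.81995863 -1.42683954] 0.1512300920467621
t 6.7 tcp [0.5641 0.1546 0.2057] yaw 140.8 tilt [ 7.e-03  6.e-04 -1.e+00] shift tool [-0.1469 -0.2495  0.0053] wz -45.9
```

Call:
{"name": "drive_tool", "arguments": {
  "plan": [
    [-0.0184,-0.0312,0,0,0,0,-1],
    [-0.0184,-0.0312,0,0,0,0,-1],
    [-0.0184,-0.0312,0,0,0,0,-1],
    [-0.0184,-0.0312,0,0,0,0,-1],
    [-0.0184,-0.0312,0,0,0,0,-1],
    [-0.0184,-0.0312,0,0,0,0,-1],
    [-0.0184,-0.0312,0,0,0,0,-1],
    [-0.0184,-0.0312,0,0,0,0,-1]
  ]
}}

```text
t: 7.5
tcp_pos: [0.5172, -0.133, 0.2009]
tool_rot: [0.336, 0.942, 0.0, -0.002]
force: [0.4, 0.3, -2.7]
finger_gap: 0.151
gripper_force: 60.7
```

Call:
{"name": "drive_tool", "arguments": {
  "plan": [
    [0,0,0,0,0,-7.65,-1],
    [0,0,0,0,0,-7.65,-1],
    [0,0,0,0,0,-7.65,-1],
    [0,0,0,0,0,-7.65,-1],
    [0,0,0,0,0,-7.65,-1],
    [0,0,0,0,0,-7.65,-1],
    [0,0,0,0,0,0,-1],
    [0,0,0,0,0,0,-1],
    [0,0,0,0,0,0,-1]
  ]
}}

```text
t: 8.4
tcp_pos: [0.5182, -0.1319, 0.2018]
tool_rot: [-0.057, 0.998, 0.0, -0.001]
force: [0.1, 0.2, -2.4]
finger_gap: 0.148
gripper_force: 60.7
```

```bash
cat > v.py <<'E'
from h import *
def view(tag,crops):
    to(.5203,-.1316,.15,186.7);s=manip.sense();print(s['force'].round(1),s['finger_gap'])
    c=s['tcp_pos']
    for n in crops:
        d=snap(n);np.savez(tag+n+'.npz',**d);P=cloud(d);hsv=cv2.cvtColor(d['image'],cv2.COLOR_RGB2HSV)
        w=(hsv[...,0]<20)&(hsv[...,1]>110)&(np.hypot(P[...,0]-c[0],P[...,1]-c[1])<.09)&(abs(P[...,2]-(c[2]-.017))<.02)
        p=P[w];
        if len(p)<30: print(n,'few',len(p));continue
        pl=p[abs(p[:,2]-np.median(p[:,2]))<.006]
        A=np.c_[pl[:,:2]-c[:2],np.ones(len(pl))];k=np.linalg.lstsq(A,pl[:,2],rcond=None)[0]
        a=np.radians(6.7);print(n,len(pl),'plate fit slopes: along x',(k[0]*np.cos(a)+k[1]*np.sin(a)).round(4),'along y',(-k[0]*np.sin(a)+k[1]*np.cos(a)).round(4),'z under tcp',k[2].round(4),'rect',cv2.minAreaRect(np.float32(pl[:,:2]*1000)))
        v,u=np.nonzero(w);print(' px',u.min(),u.max(),v.min(),v.max())
E
python3 - <<'E'
from v import *
view('a',['side','top','wrist'])
E
python3 -c "
from h import *
im=[]
for n,(x,y) in {'side':(250,100),'top':(270,140),'wrist':(170,0)}.items():
    i=np.load('a'+n+'.npz')['image'][y:y+200 if n!='wrist' else 400,x:x+(200 if n!='wrist' else 400),::-1];im.append(cv2.resize(i,(266,266) if n!='wrist' else (266,266)))
cv2.imwrite('pics/a.png',np.hstack(im))"
```

```text
t 8.4 tcp [ 0.5182 -0.1319  0.2018] yaw -173.42 tilt [-1.1e-03  5.0e-04 -1.0e+00] shift tool [-0.0021  0.      0.0518] wz -0.12
[ 0.1  0.2 -2.4] 0.14768037105869686
side 415 plate fit slopes: along x -0.0019 along y -0.0098 z under tcp 0.1844 rect ((518.5032958984375, -128.4593963623047), (110.4183120727539, 82.38505554199219), 6.4668869972229)
 px 335 372 149 164
top 426 plate fit slopes: along x -0.0004 along y -0.0076 z under tcp 0.185 rect ((519.5708618164062, -130.15341186523438), (120.575927734375, 69.93561553955078), 14.320960998535156)
 px 355 396 202 251
wrist 24879 plate fit slopes: along x -0.0005 along y -0.0041 z under tcp 0.1852 rect ((518.6443481445312, -131.7691650390625), (114.58411407470703, 81.3012924194336), 6.58802604675293)
 px 220 415 121 354
```

View pics/a.png

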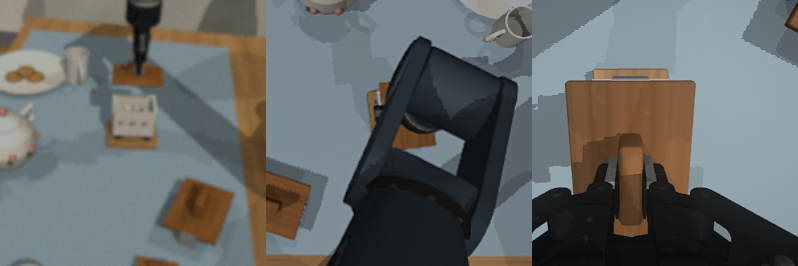

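The lid hangs level and centred in the gripper (wrist crop). I'll back off along tool x to look at the caddy once more at the same tool yaw.

Call:
{"name": "drive_tool", "arguments": {
  "plan": [
    [-0.045,0,0,0,0,0,-1],
    [-0.045,0,0,0,0,0,-1],
    [-0.045,0,0,0,0,0,-1],
    [0,0,0,0,0,0,-1],
    [0,0,0,0,0,0,-1],
    [0,0,0,0,0,0,-1]
  ]
}}

```text
t: 9.15
tcp_pos: [0.6512, -0.1161, 0.2016]
tool_rot: [-0.058, 0.998, 0.0, -0.001]
force: [0.0, -0.1, -1.8]
finger_gap: 0.15
gripper_force: 60.7
```

Run:
```python
from c import *
import v
v.view('b',['wrist'])
caddy('bwrist.npz')
```

```text
t 9.15 tcp [ 0.6512 -0.1161  0.2016] yaw -173.33 tilt [-2.7e-03  7.0e-04 -1.0e+00] shift tool [ 0.1316 -0.0003  0.052 ] wz -0.03
[ 0.  -0.1 -1.8] 0.15045996593006083
wrist 24813 plate fit slopes: along x -0.003 along y -0.0032 z under tcp 0.1848 rect ((651.346923828125, -115.93499755859375), (114.2814712524414, 81.35237884521484), 6.621660232543945)
 px 220 415 122 354
[0.0917 0.1003 0.1021 0.1027 0.1035]
rim z 0.10213355086898339 2865 outer ((551.8970336914062, -127.4361572265625), (43.924320220947266, 76.26820373535156), 6.676732540130615)
outer ((552.3861083984375, -127.36809539794922), (44.34895324707031, 76.19715118408203), 6.6617817878723145)
```

Call:
{"name": "drive_tool", "arguments": {
  "plan": [
    [0.044,0,0,0,0,0,-1],
    [0.044,0,0,0,0,0,-1],
    [0.0437,0,0,0,0,0,-1],
    [0,0,0.015,0,0,0,-1],
    [0,0,0.015,0,0,0,-1],
    [0,0,0.01,0,0,0,-1],
    [0,0,0,0,0,0,-1],
    [0,0,0,0,0,0,-1],
    [0,0,0,0,0,0,-1],
    [0,0,0,0,0,0,-1]
  ]
}}

```text
t: 10.2
tcp_pos: [0.5224, -0.1318, 0.1629]
tool_rot: [-0.058, 0.998, -0.0, 0.001]
force: [0.0, 0.9, -0.8]
finger_gap: 0.151
gripper_force: 60.8
```

Run:
```python
import v
v.to(.5201,-.1315,.142,186.7);v.view('c',['wrist','side'])
```

```text
t 10.2 tcp [ 0.5224 -0.1318  0.1629] yaw -173.3 tilt [ 1.1e-03 -6.0e-04 -1.0e+00] shift tool [0.0022 0.0006 0.0209] wz 0.0
t 10.2 tcp [ 0.5224 -0.1318  0.1629] yaw -173.3 tilt [ 1.1e-03 -6.0e-04 -1.0e+00] shift tool [0.002  0.0005 0.0129] wz 0.0
[ 0.   0.9 -0.8] 0.15136002457146877
wrist 24871 plate fit slopes: along x 0.001 along y -0.0049 z under tcp 0.146 rect ((522.65966796875, -131.640625), (114.64542388916016, 81.4296875), 6.540839195251465)
 px 220 415 121 354
side 427 plate fit slopes: along x -0.003 along y -0.0202 z under tcp 0.1452 rect ((522.7153930664062, -127.04891204833984), (111.25994110107422, 81.34481048583984), 7.503730297088623)
 px 333 369 160 175
```

Call:
{"name": "drive_tool", "arguments": {
  "plan": [
    [0.002,0.0005,0.007,0,0,0,-1],
    [0,0,0.007,0,0,0,-1],
    [0,0,0,0,0,0,-1],
    [0,0,0,0,0,0,-1],
    [0,0,0,0,0,0,-1],
    [0,0,0,0,0,0,-1]
  ]
}}

```text
t: 10.9
tcp_pos: [0.52, -0.1315, 0.1484]
tool_rot: [-0.058, 0.998, -0.0, 0.0]
force: [0.7, -0.0, -2.2]
finger_gap: 0.154
gripper_force: 60.8
```

Call:
{"name": "drive_tool", "arguments": {
  "plan": [
    [0,0,0,0,0,0,-1],
    [0,0,0,0,0,0,-1],
    [0,0,0,0,0,0,-1]
  ]
}}

```text
t: 11.2
tcp_pos: [0.5199, -0.1315, 0.1484]
tool_rot: [-0.058, 0.998, -0.0, 0.0]
force: [-0.4, -1.0, -2.4]
finger_gap: 0.152
gripper_force: 60.8
```

Run:
```python
import v
v.to(.5201,-.1315,.142,186.7)
d=v.snap('wrist');v.np.savez('dwrist.npz',**d);v.save(d,'d.png')
```

```text
t 11.2 tcp [ 0.5199 -0.1315  0.1484] yaw -173.31 tilt [ 3.e-04 -1.e-04 -1.e+00] shift tool [-0.0002 -0.      0.0064] wz -0.01
```

View pics/d.png

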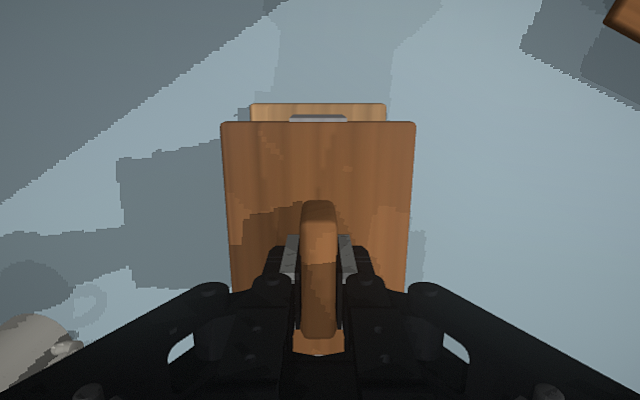

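The foot plate and lid are both centred at column ~318 and the pose is settled on target. I'll press down in small steps.

Call:
{"name": "drive_tool", "arguments": {
  "plan": [
    [0,0,0.003,0,0,0,-1],
    [0,0,0.003,0,0,0,-1],
    [0,0,0.002,0,0,0,-1],
    [0,0,0.002,0,0,0,-1],
    [0,0,0,0,0,0,-1]
  ],
  "newtons": 70
}}

```text
t: 11.75
tcp_pos: [0.5199, -0.1315, 0.1382]
tool_rot: [-0.058, 0.998, 0.0, -0.0]
force: [-0.1, -0.6, -1.0]
finger_gap: 0.149
gripper_force: 70.4
```

Call:
{"name": "drive_tool", "arguments": {
  "plan": [
    [0,0,0.001,0,0,0,-1],
    [0,0,0.001,0,0,0,-1],
    [0,0,0.001,0,0,0,-1],
    [0,0,0,0,0,0,-1]
  ]
}}

```text
t: 12.15
tcp_pos: [0.5199, -0.1315, 0.1353]
tool_rot: [-0.058, 0.998, -0.0, 0.0]
force: [-0.1, 0.8, 0.5]
finger_gap: 0.152
gripper_force: 70.5
```

Call:
{"name": "drive_tool", "arguments": {
  "plan": [
    [0,0,0.001,0,0,0,-1],
    [0,0,0.001,0,0,0,-1],
    [0,0,0,0,0,0,-1]
  ]
}}

```text
t: 12.45
tcp_pos: [0.5198, -0.1315, 0.1332]
tool_rot: [-0.058, 0.998, -0.0, -0.0]
force: [0.7, 0.3, 0.2]
finger_gap: 0.152
gripper_force: 70.6
```

Call:
{"name": "drive_tool", "arguments": {
  "plan": [
    [0,0,0.001,0,0,0,-1],
    [0,0,0.001,0,0,0,-1],
    [0,0,0.001,0,0,0,-1],
    [0,0,0,0,0,0,-1]
  ]
}}

```text
t: 12.85
tcp_pos: [0.5198, -0.1315, 0.1301]
tool_rot: [-0.058, 0.998, 0.0, -0.0]
force: [0.4, -0.4, 0.3]
finger_gap: 0.15
gripper_force: 70.5
```

Call:
{"name": "drive_tool", "arguments": {
  "plan": [
    [0,0,0.001,0,0,0,-1],
    [0,0,0.001,0,0,0,-1],
    [0,0,0,0,0,0,-1]
  ]
}}

```text
t: 13.15
tcp_pos: [0.5199, -0.1315, 0.1283]
tool_rot: [-0.058, 0.998, -0.0, 0.0]
force: [0.4, -0.3, 0.6]
finger_gap: 0.15
gripper_force: 70.6
```

Call:
{"name": "drive_tool", "arguments": {
  "plan": [
    [0,0,0.001,0,0,0,-1],
    [0,0,0.001,0,0,0,-1],
    [0,0,0,0,0,0,-1]
  ]
}}

```text
t: 13.45
tcp_pos: [0.5199, -0.1315, 0.1265]
tool_rot: [-0.058, 0.998, -0.0, 0.0]
force: [-1.0, -0.4, 4.0]
finger_gap: 0.149
gripper_force: 71.2
```

Call:
{"name": "drive_tool", "arguments": {
  "plan": [
    [0,0,0.001,0,0,0,-1],
    [0,0,0,0,0,0,-1]
  ]
}}

```text
t: 13.65
tcp_pos: [0.52, -0.1316, 0.1258]
tool_rot: [-0.058, 0.998, -0.0, 0.0]
force: [-0.7, -0.3, 6.3]
finger_gap: 0.146
gripper_force: 71.5
```

Call:
{"name": "drive_tool", "arguments": {
  "plan": [
    [0,0,0.001,0,0,0,-1],
    [0,0,0,0,0,0,-1]
  ]
}}

```text
t: 13.85
tcp_pos: [0.5203, -0.1316, 0.125]
tool_rot: [-0.058, 0.998, -0.0, 0.001]
force: [-0.9, 1.4, 6.3]
finger_gap: 0.146
gripper_force: 71.7
```

Call:
{"name": "drive_tool", "arguments": {
  "plan": [
    [0,0,0.001,0,0,0,-1],
    [0,0,0,0,0,0,-1]
  ]
}}

```text
t: 14.05
tcp_pos: [0.5205, -0.1317, 0.1242]
tool_rot: [-0.058, 0.998, -0.0, 0.001]
force: [-0.8, -0.9, 7.7]
finger_gap: 0.152
gripper_force: 71.8
```

Call:
{"name": "drive_tool", "arguments": {
  "plan": [
    [0,0,0.001,0,0,0,-1],
    [0,0,0,0,0,0,-1]
  ]
}}

```text
t: 14.25
tcp_pos: [0.5207, -0.1317, 0.1234]
tool_rot: [-0.058, 0.998, -0.001, 0.001]
force: [-0.1, 0.1, 7.9]
finger_gap: 0.154
gripper_force: 72.0
```

Call:
{"name": "drive_tool", "arguments": {
  "plan": [
    [0,0,0.001,0,0,0,-1],
    [0,0,0,0,0,0,-1]
  ]
}}

```text
t: 14.45
tcp_pos: [0.52, -0.1316, 0.1217]
tool_rot: [-0.058, 0.998, -0.0, 0.0]
force: [-1.2, -0.6, 4.8]
finger_gap: 0.146
gripper_force: 71.1
```

Call:
{"name": "drive_tool", "arguments": {
  "plan": [
    [0,0,0.001,0,0,0,-1],
    [0,0,0,0,0,0,-1]
  ]
}}

```text
t: 14.65
tcp_pos: [0.5191, -0.131, 0.1194]
tool_rot: [-0.058, 0.998, 0.001, -0.001]
force: [0.2, 0.0, -1.5]
finger_gap: 0.151
gripper_force: 70.0
```

Call:
{"name": "drive_tool", "arguments": {
  "plan": [
    [0,0,0.001,0,0,0,-1],
    [0,0,0,0,0,0,-1]
  ]
}}

```text
t: 14.85
tcp_pos: [0.5197, -0.1312, 0.1188]
tool_rot: [-0.058, 0.998, 0.0, -0.0]
force: [-0.0, 0.4, -2.5]
finger_gap: 0.149
gripper_force: 70.2
```

Call:
{"name": "drive_tool", "arguments": {
  "plan": [
    [0,0,0.0007,0,0,0,-1],
    [0,0,0,0,0,0,-1]
  ]
}}

```text
t: 15.05
tcp_pos: [0.5199, -0.1314, 0.1186]
tool_rot: [-0.058, 0.998, 0.0, -0.0]
force: [-0.9, 0.7, -1.2]
finger_gap: 0.153
gripper_force: 70.3
```

Call:
{"name": "drive_tool", "arguments": {
  "plan": [
    [0,0,0.001,0,0,0,-1],
    [0,0,0,0,0,0,-1]
  ]
}}

```text
t: 15.25
tcp_pos: [0.5199, -0.1313, 0.1183]
tool_rot: [-0.058, 0.998, 0.0, 0.0]
force: [-1.2, 1.5, 3.3]
finger_gap: 0.147
gripper_force: 71.0
```

Call:
{"name": "drive_tool", "arguments": {
  "plan": [
    [0,0,0.001,0,0,0,-1],
    [0,0,0,0,0,0,-1]
  ]
}}

```text
t: 15.45
tcp_pos: [0.52, -0.1313, 0.118]
tool_rot: [-0.058, 0.998, -0.0, 0.0]
force: [-1.9, 1.9, 10.8]
finger_gap: 0.146
gripper_force: 71.9
```

Run:
```python
import v
v.view('e',['wrist','side'])
d=v.np.load('ewrist.npz');s=v.np.load('eside.npz')
c=v.cv2
v.cv2.imwrite('pics/e.png',v.np.hstack([c.resize(d['image'][80:380,170:470,::-1],(390,390)),c.resize(s['image'][150:220,310:390,::-1],(400,390),interpolation=2)[:, :400]]))
```

```text
t 15.45 tcp [ 0.52   -0.1313  0.118 ] yaw -173.31 tilt [ 8.e-04 -1.e-04 -1.e+00] shift tool [-0.0003 -0.0003 -0.032 ] wz -0.01
[-1.9  1.9 10.8] 0.1459886274120848
wrist 24983 plate fit slopes: along x -0.0003 along y -0.0012 z under tcp 0.1012 rect ((520.366943359375, -131.07449340820312), (115.1457748413086, 81.10314178466797), 6.556661128997803)
 px 221 415 121 354
side 408 plate fit slopes: along x 0.0001 along y -0.0088 z under tcp 0.1006 rect ((520.6832885742188, -127.43009948730469), (110.88072204589844, 82.7912368774414), 5.848416328430176)
 px 333 368 171 186
```

View pics/e.png

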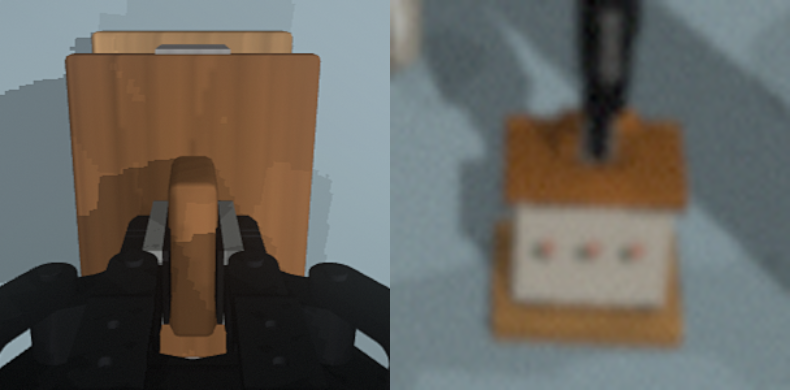

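The steep rise (3.3 → 10.8 N over 0.3 mm) after the force drop shows the clips have snapped and the plate is seated level. I'll ease the load and pull up gently to test the clips.

Call:
{"name": "drive_tool", "arguments": {
  "plan": [
    [0,0,-0.001,0,0,0,-1],
    [0,0,-0.001,0,0,0,-1],
    [0,0,0,0,0,0,-1]
  ]
}}

```text
t: 15.85
tcp_pos: [0.52, -0.1315, 0.1185]
tool_rot: [-0.058, 0.998, -0.0, 0.0]
force: [0.7, 1.0, -0.2]
finger_gap: 0.147
gripper_force: 70.5
```

Call:
{"name": "drive_tool", "arguments": {
  "plan": [
    [0,0,-0.001,0,0,0,-1],
    [0,0,0,0,0,0,-1]
  ]
}}

```text
t: 16.05
tcp_pos: [0.5198, -0.1315, 0.1193]
tool_rot: [-0.058, 0.998, 0.0, -0.0]
force: [0.4, 0.6, -2.1]
finger_gap: 0.152
gripper_force: 70.1
```

Call:
{"name": "drive_tool", "arguments": {
  "plan": [
    [0,0,0.001,0,0,0,-1],
    [0,0,0,0,0,0,-0.6],
    [0,0,0,0,0,0,-0.4],
    [0,0,0,0,0,0,-0.1],
    [0,0,0,0,0,0,0.2],
    [0,0,0,0,0,0,0.2],
    [0,0,0,0,0,0,0.2]
  ]
}}

```text
t: 16.75
tcp_pos: [0.5199, -0.1315, 0.1187]
tool_rot: [-0.058, 0.998, -0.0, 0.0]
force: [0.2, 0.4, -0.5]
finger_gap: 0.597
gripper_force: 0.0
```

Call:
{"name": "drive_tool", "arguments": {
  "plan": [
    [0,0,-0.01,0,0,0,0.2],
    [0,0,-0.03,0,0,0,0.2],
    [0,0,-0.04,0,0,0,0.2],
    [-0.02,0,-0.04,0,0,0,0.2],
    [-0.04,0,-0.03,0,0,0,0.2],
    [-0.04,0,0,0,0,0,0.2],
    [0,0,0,0,0,0,0.2],
    [0,0,0,0,0,0,0.2]
  ]
}}

```text
t: 17.55
tcp_pos: [0.6188, -0.1194, 0.2685]
tool_rot: [-0.059, 0.998, 0.0, -0.001]
force: [-0.7, -0.1, -0.5]
finger_gap: 0.602
gripper_force: 0.0
```

Run:
```python
from h import *
s=manip.sense();print(s['t'],s['tcp_pos'],s['force'])
for n in ('wrist','side'):
    d=snap(n);np.savez('f'+n+'.npz',**d);P=cloud(d);hsv=cv2.cvtColor(d['image'],cv2.COLOR_RGB2HSV)
    w=(hsv[...,0]<20)&(hsv[...,1]>110)&(np.hypot(P[...,0]-.52,P[...,1]+.131)<.09)&(abs(P[...,2]-.105)<.035)
    p=P[w];pl=p[abs(p[:,2]-np.median(p[:,2]))<.004]
    A=np.c_[pl[:,:2]-[.52,-.131],np.ones(len(pl))];k=np.linalg.lstsq(A,pl[:,2],rcond=None)[0]
    print(n,len(pl),k.round(4),cv2.minAreaRect(np.float32(pl[:,:2]*1000)))
a,b=np.load('fwrist.npz')['image'],np.load('fside.npz')['image']
cv2.imwrite('pics/f.png',np.hstack([cv2.resize(a[...,::-1],(560,350)),cv2.resize(b[165:215,325:359+16,::-1],(240,350),interpolation=2)]))
```

```text
17.55 [ 0.61877526 -0.11935284  0.26854101] [-0.7475207  -0.0915261  -0.52627966]
wrist 11335 [0.0002 0.0017 0.1015] ((529.4268188476562, -130.04263305664062), (95.29672241210938, 81.10894775390625), 6.4912495613098145)
side 400 [-0.0019 -0.0028  0.1009] ((520.848388671875, -128.2939453125), (111.84307861328125, 80.24531555175781), 8.398253440856934)
```

View pics/f.png

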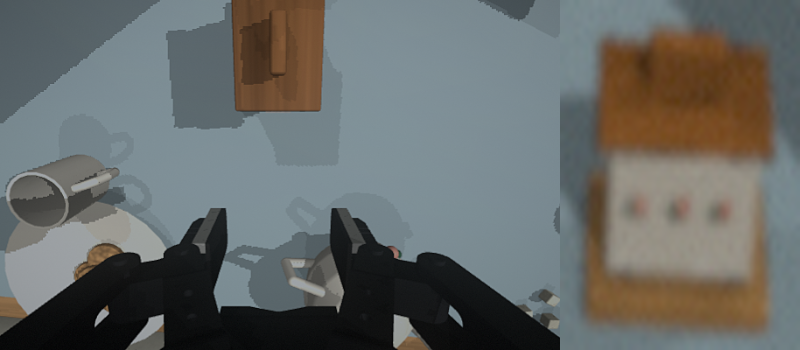

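```bash
python3 -c "
from station import manip
print(manip.sign_off())"
```

```text
the job is handed in; nothing more can be done
None
```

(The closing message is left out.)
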